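# Weigh a cream jar on the balance and sort the full one from the used one

## Robot

A 6-joint arm with a two-finger parallel gripper is mounted at the origin on the work surface. World frame = base frame: x ahead of the robot, y to its left, z up, the work surface at z = 0. Lengths are in m, angles in rad, forces in N, time in s.
With the tool pointing down it reaches from about 0.275 to 0.975 m from the base axis. Payload 8.4 kg.
Tool frame: the origin (TCP) lies at the very end of the fingers, on their centre line; the grasp point (between the pads) lies 19 mm behind it; z points along the fingers, y is the line along which they close (so a half turn about z gives the same grasp; the last joint's range is limited). The gripper opens to 92 mm and grips with 3 to 60 N. Pads are 20 mm wide; open, the fingers measure 128 mm over their backs; the gripper's body (75 mm by 189 mm) begins 69 mm behind the grasp point.
Start: joints at [1.256, 0.353, 1.633, -0, 1.155, -0.002], TCP at [0.192, 0.595, 0.215] pointing down, gripper open.
Joint ranges: [-2.63, 2.63], [-0.92, 2.1], [0.06, 2.66], [-1.3, 4.44], [0, 2.69], [-3.02, 3.02]. Speed limits (rad/s): [2.22, 2.22, 2.79, 3.14, 3.14, 3.14].

## Interface

Orientations are given as a rotation vector (axis times angle).
In Python, from workcell import env gives the robot as it stands.
- The arm moves only by the tool move_arm, never from a script. Its argument "steps" is a list that holds one entry, the list of rows, each a list of 7 numbers: the turn, a rotation vector about the tool's x, y, z in units of 45 degrees (1.0 is 45 degrees), then the shift along the tool's x, y, z in units of 500 mm (1.0 is 500 mm), then the gripper command: -1 is fully open, 1 is shut, values between are in proportion. A call has 1 to 5 rows; each row shifts and turns the commanded pose from where the row before left it, along the tool's axes as they then stand; what a row does not reach is not made up. A row lasts 1/12 s, in which the tool goes at most 41.7 mm and 7.16 degrees, less where a joint would pass 70% of its speed; a pose out of reach is approached as far as the arm can. A call with a number of a shift or a turn outside -1 to 1 is refused whole. A call with a gripper value outside its range is refused whole. The fingers move at their own pace and stop on an object; the grip force is fixed at half the most. Time passes only in rows, so rows that do not move let the fingers close. It gives the time, the measured TCP pose, the force, the opening and the grip force at its end, in the units of the state.
- env.read_state(): the state, without advancing time (a new reading comes with each control period).
- env.grab_frame(name): name is "side" or "top"; returns the picture (400x640x3 uint8, blue, green, red); there is no depth.
- env.calibration(name): a dict with "fx", "fy", "cx", "cy" (pixels), "rvec" (rotation vector, rad) and "tvec" (3), from world to camera coordinates, as OpenCV has them. Camera axes: x right, y down, z forward; pixel columns grow to the right and rows downward; lengths in m; the calibration is good to about 2 mm. A picture is of the moment at which its call begins. calibration takes no time and is no camera call.
- env.job_done(): hands the job in; it is judged then, once.
The state is a dict: "clock": time; "joint_positions": joint angles; "qvel": joint speeds; "effort": joint torques, N m; "tool_pos": TCP position; "orientation": TCP orientation; "contact_force": force on the tool from outside, world axes, zero at the start; "moment": the same for the moment, N m; "grip_width": finger opening in m; "grip_force": force on a finger pad.
Only numpy, scipy, OpenCV 4.12 (cv2) and the standard library are available. Lean on these libraries where they do the work, as an engineer would, in place of code of your own. Each camera call takes 0.05 s, during which the arm holds its last target. There are 200 camera calls.

## Task

Two identical closed cream jars stand on the make-up table, one full and one nearly used up: weigh either one by standing it down inside the low ring on the balance's pan (the ring slides along the pan and is seldom at its middle, so feel for it; never press hard on the balance, and ease the jar in and out slowly), let go and see whether the pan sinks (full) or stays up (nearly used up). Then stand the full jar fully down in the round well of the grey kit block and the other one upright on the floor of the aluminium tray. Set both down gently, never tip them over, and leave everything else on the table in its place.

Things in the scene. Friction and masses are not known exactly. Their poses are not given: they have to be found in the camera images.
- jar_a: Closed upright round jar, diameter 48 mm and 60 mm high, smooth-sided: white body (40 mm high) under a flush black lid (20 mm). Origin: centre of its underside; z up its axis. Looks the same as the other jar; one of the two is full (about 220 g), the other nearly used up (about 110 g): which is which cannot be seen. 
- jar_b: Closed upright round jar, diameter 48 mm and 60 mm high, smooth-sided: white body (40 mm high) under a flush black lid (20 mm). Origin: centre of its underside; z up its axis. Looks the same as the other jar; one of the two is full (about 220 g), the other nearly used up (about 110 g): which is which cannot be seen. 
- balance: Grey stand of the balance, fixed to the table; base 90 x 150 x 18 mm, two 90 mm high cheeks amid. Origin: centre of the base's underside; z up, y along the beam from the pivot towards the pan. The aluminium beam pivots 75 mm up; the pan is 110 mm from the pivot at +y, a steel counterweight 110 mm away at -y. More than 15 N on the balance, also sideways on the ring, harms it.
- pan_centre (a point): Middle of the balance's pan, at the height where a jar's underside rests when it stands inside the ring (2 mm above the steel plate). Axes as the balance's. It rises and sinks with the pan, 20 mm in all. The pan always stays level.
- pan_plate (a point): Middle of the pan's steel plate (70 mm across, 100 mm along the beam), at its top face. On it a black ring (bore 54 mm, outside 60 mm, rim 10 mm above the plate, floor 2 mm) on a stiff slide (6 N) along the balance's y, anywhere up to 14 mm to either side of the middle; that offset is not reported. A jar standing on the rim is 8 mm too high.
- beam (a joint): Beam tilt in rad. 0 is level; -0.09 pan at its upper stop (empty pan, or the nearly used-up jar on it); +0.09 pan at its lower stop (full jar on it). The counterweight holds the pan up with about 1.6 N, damped; a lightly pressed jar pushes it down; the pan pops up 8 mm when a jar slid over the rim drops into the bore.
- kit: Grey kit block 110 x 110 x 24 mm, fixed. Origin: centre of its underside. In its middle a round well of 56 mm bore, 14 mm deep.
- well_floor (a point): Centre of the floor of the kit block's well, 14 mm below the block's top.
- tray: Open aluminium tray 110 (x) x 130 (y) x 24 mm, walls 4 mm, floor 4 mm, fixed. Origin: centre of its underside.
- tray_floor (a point): Centre of the tray's inner floor, whose free size is 102 (x) x 122 (y) mm.
- brush_cup: Black round cup (diameter 68 mm, 100 mm high) full of make-up brushes that stand up to 225 mm; bystander. Origin: centre of underside.
- big_brush: Make-up brush lying down, 215 mm long, black handle; bystander. Origin: under the handle, 90 mm from its end; x towards the bristles.
- lipstick_1: Black lipstick tube standing, diameter 20 mm, 75 mm high; bystander. Origin: centre of underside.
- lipstick_2: As lipstick_1; bystander.
- pot: Squat glass pot with aluminium lid, diameter 64 mm, 30 mm high; bystander. Origin: centre of underside.
- marker: Blue marker pen lying along its x, 130 mm long, 12 mm high; bystander. Origin: centre of underside.
There are look-alikes about, which are no part of the job. What is shaped like the jar_a but orange or turquoise is not meant.

How it is judged:
On the way:
1. a jar stands released inside the ring on the pan and the beam has settled at its stop (((z of jar_a in the frame of pan_centre below 0.0035 m and horizontal distance between jar_a and pan_centre below 0.021 m and angle between jar_a's own z axis and vertical below 0.06 rad and contact force between each of the arm, the fingers and jar_a below 0.05 N and contact force between the fingers and balance below 0.05 N and linear speed of jar_a below 0.02 m/s and value of joint beam above 0.07 rad) or (z of jar_b in the frame of pan_centre below 0.0035 m and horizontal distance between jar_b and pan_centre below 0.021 m and angle between jar_b's own z axis and vertical below 0.06 rad and contact force between each of the arm, the fingers and jar_b below 0.05 N and contact force between the fingers and balance below 0.05 N and linear speed of jar_b below 0.02 m/s and value of joint beam below -0.07 rad))), for 0.4 s.
At the end, for the whole second after the job is handed in: The full jar stands upright on the floor of the kit block's well (within 3 mm in height), the other jar stands upright on the tray's floor between its walls (within 3 mm in height), both released and at rest, and the empty pan is back up (horizontal distance between jar_a and well_floor below 0.007 m and z of jar_a in the frame of well_floor below 0.003 m and linear speed of each of jar_a, jar_b below 0.02 m/s and angle between each of jar_a, jar_b's own z axis and vertical below 0.06 rad and z of jar_b in the frame of tray_floor below 0.003 m and x of jar_b in the frame of tray_floor between -0.035 and 0.035 m and y of jar_b in the frame of tray_floor between -0.045 and 0.045 m and value of joint beam below -0.07 rad); the robot touches nothing.
It fails at once if more than 15 N is put on the balance (contact force between anything else and balance above 15 N).
It fails at once if a jar is dropped or rammed (over 25 N) on the kit block or the tray (contact force between any of jar_a, jar_b and kit above 25 N or contact force between any of jar_a, jar_b and tray above 25 N).
It fails at once if a jar is tipped over (angle between any of jar_a, jar_b's own z axis and vertical above 0.7 rad).
It fails at once if a bystander is shifted by more than 30 mm (distance of any of brush_cup, big_brush, lipstick_1, lipstick_2, pot, marker from where it was at the start of the episode above 0.03 m).
It also fails if it takes over 72 s, if anything falls off the work surface, if the arm or the gripper's body presses on something with over 40 N, if the wrist force passes 120 N, or if a joint passes its speed limit or range.

## Working session

There is one attempt and no reset: what is moved stays moved. The work goes in short steps, Python scripts to look and compute and a tool call to move; the robot and the scene stay as the last step left them, time stands still between calls to the robot, and variables do not carry over. Pictures are saved under pics/ and viewed, at most 10 in all, crops included, and the job is handed in when it is done.

Besides the shell and the picture viewer there is one more tool, called as name(argument=value, ...) on one line, values as JSON. move_arm: Moves the arm, as the interface text tells. Shifts and turns lie within -1 to 1; 1 stands for 500 mm of shift or 45 degrees of turn. Its arguments: {"type":"object","properties":{"steps":{"type":"array"}},"required":["steps"]}

```bash
mkdir -p pics; ls
cat > h.py <<'E'
import numpy as np, cv2
from workcell import env
def cal(n):
    c=env.calibration(n); K=np.array([[c['fx'],0,c['cx']],[0,c['fy'],c['cy']],[0,0,1.]])
    R=cv2.Rodrigues(np.array(c['rvec'],float))[0]; t=np.array(c['tvec'],float).ravel(); return K,R,t
def ray(n,u,v):
    K,R,t=cal(n); d=R.T@np.linalg.solve(K,[u,v,1.]); return -R.T@t,d/np.linalg.norm(d)
def atz(n,u,v,z):
    o,d=ray(n,u,v); return o+d*(z-o[2])/d[2]
def tri(p,q):
    o1,d1=ray('top',*p); o2,d2=ray('side',*q)
    s=np.linalg.lstsq(np.c_[d1,-d2],o2-o1,rcond=None)[0]
    a=o1+s[0]*d1;b=o2+s[1]*d2; return (a+b)/2,np.linalg.norm(a-b)
def proj(n,X):
    K,R,t=cal(n); p=K@(R@np.array(X,float)+t); return p[:2]/p[2]
E
python3 - <<'E'
from h import *
for n in('top','side'):
    cv2.imwrite(f'pics/{n}0.png',env.grab_frame(n)); K,R,t=cal(n); print(n,K[0,0],-R.T@t,R[2])
s=env.read_state(); print(s)
E
```

```text
pics
top 436.00544626060196 [ 0.31528954 -0.07914618  1.16804622] [ 0.23090079 -0.00660978 -0.97295485]
side 488.2074201762579 [ 0.39172745 -1.02911292  0.69347855] [ 0.16450239  0.82317823 -0.54343037]
{'clock': 0.1, 'joint_positions': array([ 1.25559239e+00,  3.53575206e-01,  1.63401579e+00, -4.82705286e-05,
        1.15521274e+00, -2.40687840e-03]), 'qvel': array([ 0.00154745, -0.00149269, -0.00231248, -0.00139838,  0.00071695,
       -0.00110048]), 'effort': array([ 3.45787803e-04, -5.94906271e+01, -3.34929800e+01,  6.97508804e-02,
        1.84422563e-02,  7.56565839e-06]), 'tool_pos': array([0.19221298, 0.59426201, 0.21395989]), 'orientation': array([-4.89286443e-01, -3.10310654e+00,  1.88929744e-03]), 'contact_force': array([ 0.22154379,  0.19366631, -0.15030743]), 'moment': array([-0.00863584,  0.01850944,  0.01493422]), 'grip_force': 0.0, 'grip_width': 0.09184413148541845}
```

View pics/top0.png

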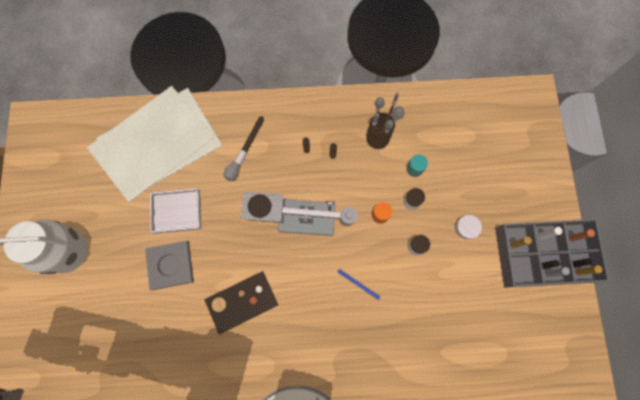

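View pics/side0.png

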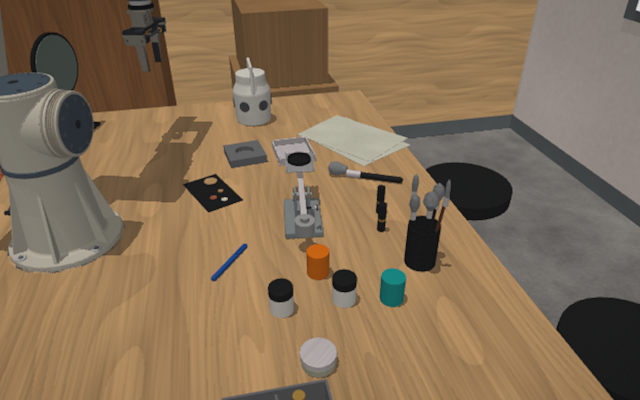

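The top view shows the jars' black lids at (415,198) and (420,244), and the side view shows them at (344,281) and (281,290). Look-alikes are the orange jar at (382,212) and the turquoise jar at (417,165) in the top view. The pot (469,227) and the brush cup (380,130) could also be confused with them. I choose the white jars with black lids, then check them in one close crop.

Run:
```python
from h import *
t=cv2.imread('pics/top0.png');s=cv2.imread('pics/side0.png')
a=cv2.resize(t[175:300,140:300],None,fx=2.5,fy=2.5,interpolation=3)
b=cv2.resize(t[150:275,290:450],None,fx=2.5,fy=2.5,interpolation=3)
c=cv2.resize(s[130:230,215:325],None,fx=2.8,fy=2.8,interpolation=3)
d=cv2.resize(s[230:330,250:410],None,fx=2.8,fy=2.8,interpolation=3)
m=np.zeros((600,800,3),np.uint8)
m[:312,:400]=a[:312];m[:312,400:]=b[:312];m[315:595,:308]=c;m[315:595,310:758]=d
cv2.imwrite('pics/m1.png',m)
for n,p,q in[('jarA?',(415,198),(344,281)),('jarB?',(420,244),(281,290)),('kit',(168,265),(245,152)),('tray',(175,211),(294,151)),('pan',(260,206),(299,160)),('cup',(380,130),(422,225))]:
    P,e=tri(p,q);print(n,P.round(4),round(e,4))
```

```text
jarA? [ 0.5835 -0.3417  0.0489] 0.0016
jarB? [ 0.4605 -0.3414  0.05  ] 0.0008
kit [0.4454 0.3184 0.0159] 0.0001
tray [0.5932 0.3057 0.0084] 0.0022
pan [0.5693 0.0605 0.1075] 0.0005
cup [ 0.7672 -0.2596  0.0941] 0.0116
```

View pics/m1.png

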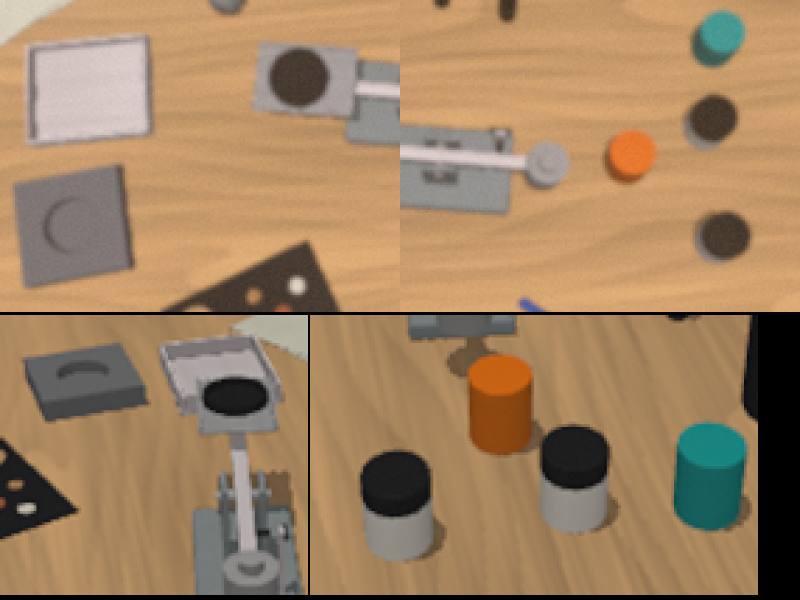

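The crop shows two white jars with black lids, the black ring on the pan, the kit well and the tray. Next I refine all the poses with silhouette fits.

```bash
cat >> h.py <<'E'
from scipy.optimize import minimize
S=8
def cyl(r,z0,z1):
    a=np.linspace(0,2*np.pi,40); return np.array([[r*np.cos(x),r*np.sin(x),z] for z in(z0,z1) for x in a])
def box(a,b,h): return np.array([[i*a/2,j*b/2,k*h] for i in(-1,1) for j in(-1,1) for k in(0,1)])
def mask(im,kind):
    h=cv2.cvtColor(im,cv2.COLOR_BGR2HSV); v=h[...,2]; s=h[...,1]
    return ((v<75) if kind=='dark' else (s<70)).astype(np.uint8)
def fit(shape,kind,views,x0,yaw=False,freez=True):
    """views: {name:(img,(u0,v0,u1,v1))}; returns x,y,z,yaw and rel xor"""
    tg={}
    for n,(im,(a,b,c,d)) in views.items():
        m=mask(im,kind)[b:d,a:c]; k,l,st,_=cv2.connectedComponentsWithStats(m)
        m=(l==1+st[1:,4].argmax()).astype(np.uint8); tg[n]=cv2.resize(m*255.,None,fx=S,fy=S,interpolation=1)>127
    def f(p):
        z=p[2] if freez else x0[2]; w=p[3] if yaw else 0; e=0
        P=shape@np.array([[np.cos(w),np.sin(w),0],[-np.sin(w),np.cos(w),0],[0,0,1]])+[p[0],p[1],z]
        for n,(im,(a,b,c,d)) in views.items():
            q=np.array([proj(n,X) for X in P]); q=((q-[a,b]+.5)*S).astype(np.int32)
            m=np.zeros(tg[n].shape,np.uint8); cv2.fillConvexPoly(m,cv2.convexHull(q),1); e+=(m.astype(bool)^tg[n]).sum()/tg[n].sum()
        return e/len(views)
    p0=np.array(x0,float); sim=[p0]+[p0+d for d in np.diag([.012,.012,.012,.15])[:len(p0)]]
    r=minimize(f,p0,method='Nelder-Mead',options=dict(initial_simplex=sim,xatol=1e-4,maxiter=250)); return r.x.round(4),round(r.fun,3)
E
python3 - <<'E'
from h import *
t=cv2.imread('pics/top0.png');s=cv2.imread('pics/side0.png')
lid=cyl(.024,.04,.06)
print('jarFar',fit(lid,'dark',{'top':(t,(400,183,430,213)),'side':(s,(325,265,362,310))},[.583,-.341,0]))
print('jarNear',fit(lid,'dark',{'top':(t,(405,228,435,260)),'side':(s,(262,275,300,320))},[.46,-.341,0]))
print('ring',fit(cyl(.030,-.010,0),'dark',{'top':(t,(242,190,280,222)),'side':(s,(280,148,318,172))},[.569,.06,.107]))
print('kit',fit(box(.11,.11,.024),'grey',{'top':(t,(138,233,200,297)),'side':(s,(217,136,270,172))},[.445,.318,0,.1],True))
print('tray',fit(box(.11,.13,.024),'grey',{'top':(t,(145,183,207,237))},[.593,.306,0,0.05],True,False))
for n,m in(('top',mask(t,'grey')[183:300,138:207]),):print(m.sum())
E
```

```text
Traceback (most recent call last):
  File "h.py", line 37, in fit
    p0=np.array(x0,float); sim=[p0]+[p0+d for d in np.diag([.012,.012,.012,.15])[:len(p0)]]
                                     ~~^~
ValueError: operands could not be broadcast together with shapes (3,) (4,)
```

```bash
sed -i 's/np.diag(\[.012,.012,.012,.15\])\[:len(p0)\]/np.diag([.012,.012,.012,.15][:len(p0)])/' h.py
python3 - <<'E'
from h import *
t=cv2.imread('pics/top0.png');s=cv2.imread('pics/side0.png')
lid=cyl(.024,.04,.06)
print('jarFar',fit(lid,'dark',{'top':(t,(400,183,430,213)),'side':(s,(325,265,362,310))},[.583,-.341,0]))
print('jarNear',fit(lid,'dark',{'top':(t,(405,228,435,260)),'side':(s,(262,275,300,320))},[.46,-.341,0]))
print('ring',fit(cyl(.030,-.010,0),'dark',{'top':(t,(242,190,280,222)),'side':(s,(280,148,318,172))},[.569,.06,.107]))
print('kit',fit(box(.11,.11,.024),'grey',{'top':(t,(138,233,200,297)),'side':(s,(217,136,270,172))},[.445,.318,0,.1],True))
print('tray',fit(box(.11,.13,.024),'grey',{'top':(t,(145,183,207,237))},[.593,.306,0,0.05],True,False))
# plate corners at z~.098 from top picture
for p in((261,43),(357,49),(350,117),(253,107)): print(atz('top',140+p[0]/2.5-.3,175+p[1]/2.5-.3,.098).round(4))
st=env.read_state(); print(cv2.Rodrigues(st['orientation'])[0].round(3))
E
```

```text
Traceback (most recent call last):
  File "h.py", line 38, in fit
    r=minimize(f,p0,method='Nelder-Mead',options=dict(initial_simplex=sim,xatol=1e-4,maxiter=250)); return r.x.round(4),round(r.fun,3)
  File "h.py", line 34, in f
    q=np.array([proj(n,X) for X in P]); q=((q-[a,b]+.5)*S).astype(np.int32)
                ~~~~^^^^^
  File "h.py", line 15, in proj
    K,R,t=cal(n); p=K@(R@np.array(X,float)+t); return p[:2]/p[2]
          ~~~^^^
  File "h.py", line 4, in cal
    c=env.calibration(n); K=np.array([[c['fx'],0,c['cx']],[0,c['fy'],c['cy']],[0,0,1.]])
ValueError: time passes only in moves, steps and waits
```

```bash
sed -i 's/^def cal(n):/import functools\n@functools.lru_cache\ndef cal(n):/' h.py
python3 - <<'E'
from h import *
t=cv2.imread('pics/top0.png');s=cv2.imread('pics/side0.png')
lid=cyl(.024,.04,.06)
print('jarFar',fit(lid,'dark',{'top':(t,(400,183,430,213)),'side':(s,(325,265,362,310))},[.583,-.341,0]))
print('jarNear',fit(lid,'dark',{'top':(t,(405,228,435,260)),'side':(s,(262,275,300,320))},[.46,-.341,0]))
print('ring',fit(cyl(.030,-.010,0),'dark',{'top':(t,(242,190,280,222)),'side':(s,(280,148,318,172))},[.569,.06,.107]))
print('kit',fit(box(.11,.11,.024),'grey',{'top':(t,(138,233,200,297)),'side':(s,(217,136,270,172))},[.445,.318,0,.1],True))
print('tray',fit(box(.11,.13,.024),'grey',{'top':(t,(145,183,207,237))},[.593,.306,0,0.05],True,False))
for p in((261,43),(357,49),(350,117),(253,107)): print(atz('top',140+p[0]/2.5-.3,175+p[1]/2.5-.3,.098).round(4))
st=env.read_state(); print(st['clock'],cv2.Rodrigues(st['orientation'])[0].round(3))
E
```

```text
jarFar (array([ 0.5856, -0.3378, -0.0043]), np.float64(0.353))
jarNear (array([ 0.4595, -0.3379, -0.0035]), np.float64(0.422))
ring (array([0.5694, 0.066 , 0.1135]), np.float64(0.292))
kit (array([0.4444, 0.3178, 0.0008, 0.1304]), np.float64(0.059))
tray (array([0.5927, 0.3046, 0.0065, 0.0461]), np.float64(0.025))
[0.6109 0.1013 0.098 ]
[0.5992 0.0041 0.098 ]
[0.5293 0.0135 0.098 ]
[0.5449 0.1103 0.098 ]
0.1 [[-0.951  0.308 -0.   ]
 [ 0.308  0.951 -0.001]
 [-0.    -0.001 -1.   ]]
```

```bash
sed -i 's/(v<75)/(v<TH)/; s/^S=8/S=8; TH=75/' h.py
python3 - <<'E'
import h; from h import *
t=cv2.imread('pics/top0.png');s=cv2.imread('pics/side0.png')
for im,r in((t,(400,430,198)),(t,(242,280,206)),(s,(325,362,283)),(s,(280,318,160))): print(cv2.cvtColor(im,cv2.COLOR_BGR2HSV)[r[2],r[0]:r[1],2])
lid=cyl(.024,.04,.06)
for Tt,Ts in((100,60),(115,75)):
  # bake per-view thresholds into binary pictures
  B=lambda im,T:np.where(cv2.cvtColor(im,cv2.COLOR_BGR2HSV)[...,2:]<T,0,255).repeat(3,2).astype(np.uint8)
  tt,ss=B(t,Tt),B(s,Ts)
  for n,sh,a,b,x0 in(('jarFar',lid,(400,183,430,213),(325,265,362,310),[.583,-.341,0]),('jarNear',lid,(405,228,435,260),(262,275,300,320),[.46,-.341,0]),('ring',cyl(.030,-.010,0),(242,190,280,222),(280,148,318,172),[.569,.06,.107])):
    print(n,Tt,fit(sh,'dark',{'top':(tt,a),'side':(ss,b)},x0),fit(sh,'dark',{'top':(tt,a)},x0,freez=False),fit(sh,'dark',{'side':(ss,b)},x0,freez=False))
E
```

```text
[195 196 182 152 133 109  88  69  71  66  69  70  67  72  72  71  70  69
  74  69  71  70  73  81 120 170 199 204 206 202]
[189 176 165 168 157 124  88  72  69  76  72  74  73  70  74  74  76  71
  69  76  72  70  71  73  69  67  70  70  80 107 144 164 170 169 169 166
 167 170]
[155 154 156 164 173 176 151  74  20  22  24  28  31  33  31  30  29  30
  30  30  30  30  31  30  31  30  31  28  27  23  20  88 145 159 163 171
 172]
[124 116 123 122 124 131 122  75  18  28  31  29  30  31  30  30  29  30
  29  29  31  30  30  29  29  29  31  29  25  20  52 107 135 129 123 116
 140 176]
jarFar 100 (array([ 0.5855, -0.3394, -0.0032]), np.float64(0.194)) (array([ 0.5848, -0.3405,  0.0075]), np.float64(0.224)) (array([ 0.5853, -0.3397,  0.0013]), np.float64(0.17))
jarNear 100 (array([ 0.4594, -0.3397, -0.0025]), np.float64(0.174)) (array([ 0.4612, -0.3396,  0.008 ]), np.float64(0.196)) (array([ 0.4595, -0.3382,  0.0016]), np.float64(0.152))
ring 100 (array([0.5692, 0.0628, 0.1143]), np.float64(0.164)) (array([0.5729, 0.0645, 0.1021]), np.float64(0.14)) (array([0.5717, 0.0793, 0.104 ]), np.float64(0.133))
jarFar 115 (array([ 5.849e-01, -3.396e-01, -4.000e-04]), np.float64(0.123)) (array([ 0.5855, -0.3399,  0.0038]), np.float64(0.117)) (array([ 5.849e-01, -3.392e-01, -2.000e-04]), np.float64(0.127))
jarNear 115 (array([ 4.600e-01, -3.396e-01, -4.000e-04]), np.float64(0.108)) (array([ 0.4609, -0.3396,  0.0043]), np.float64(0.087)) (array([ 0.4594, -0.3389,  0.0047]), np.float64(0.121))
ring 115 (array([0.5693, 0.0623, 0.1157]), np.float64(0.105)) (array([0.5721, 0.0635, 0.107 ]), np.float64(0.072)) (array([0.5717, 0.0793, 0.1027]), np.float64(0.087))
```

move_arm(steps=[[[0, 0, -0.133, 0, 0, 0, -1], [0, 0, -0.133, 0, 0, 0, -1], [0, 0, -0.133, 0, 0, 0, -1]]])

```text
clock: 0.35
tool_pos: [0.1922, 0.5944, 0.2141]
orientation: [0.009, -3.141, 0.001]
contact_force: [0.5, -0.1, 0.2]
grip_width: 0.0917
grip_force: 0.0
```

move_arm(steps=[[[0, 0, 0, -0.02, -0.07, 0, -1], [0, 0, 0, -0.02, -0.07, 0, -1], [0, 0, 0, -0.02, -0.07, 0, -1], [0, 0, 0, -0.02, -0.07, 0, -1], [0, 0, 0, -0.02, -0.07, 0, -1]]])

```text
clock: 0.77
tool_pos: [0.2424, 0.4178, 0.2142]
orientation: [0.002, -3.141, 0.001]
contact_force: [0.8, -0.3, 0.2]
grip_width: 0.092
grip_force: 0.0
```

move_arm(steps=[[[0, 0, 0, -0.02, -0.07, 0, -1], [0, 0, 0, -0.02, -0.07, 0, -1], [0, 0, 0, -0.02, -0.07, 0, -1], [0, 0, 0, -0.02, -0.07, 0, -1], [0, 0, 0, -0.02, -0.07, 0, -1]]])

```text
clock: 1.18
tool_pos: [0.2924, 0.243, 0.2145]
orientation: [0.002, -3.142, 0.0]
contact_force: [1.5, -0.5, 0.2]
grip_width: 0.0925
grip_force: 0.0
```

move_arm(steps=[[[0, 0, 0, -0.02, -0.07, 0, -1], [0, 0, 0, -0.02, -0.07, 0, -1], [0, 0, 0, -0.02, -0.07, 0, -1], [0, 0, 0, -0.02, -0.07, 0, -1], [0, 0, 0, -0.02, -0.07, 0, -1]]])

```text
clock: 1.6
tool_pos: [0.3425, 0.068, 0.2147]
orientation: [-0.001, 3.141, 0.0]
contact_force: [1.4, 0.8, -0.4]
grip_width: 0.0919
grip_force: 0.0
```

move_arm(steps=[[[0, 0, 0, -0.02, -0.07, 0, -1], [0, 0, 0, -0.02, -0.07, 0, -1], [0, 0, 0, -0.02, -0.07, 0, -1], [0, 0, 0, -0.02, -0.07, 0, -1], [0, 0, 0, -0.02, -0.07, 0, -1]]])

```text
clock: 2.02
tool_pos: [0.3926, -0.1072, 0.2146]
orientation: [-0.0, 3.141, 0.0]
contact_force: [0.2, 0.9, -0.0]
grip_width: 0.092
grip_force: 0.0
```

move_arm(steps=[[[0, 0, 0, -0.02, -0.07, 0, -1], [0, 0, 0, -0.02, -0.07, 0, -1], [0, 0, 0, -0.02, -0.07, 0, -1], [0, 0, 0, -0.02, -0.07, 0, -1], [0, 0, 0, 0, 0, 0, -1]]])

```text
clock: 2.43
tool_pos: [0.4345, -0.2504, 0.2146]
orientation: [0.003, 3.14, -0.004]
contact_force: [-0.5, -0.2, 0.5]
grip_width: 0.092
grip_force: 0.0
```

move_arm(steps=[[[0, 0, 0, -0.018, -0.06, 0, -1], [0, 0, 0, -0.018, -0.06, 0.02, -1], [0, 0, 0, -0.016, -0.06, 0.06, -1], [0, 0, 0, 0, 0, 0.06, -1], [0, 0, 0, 0, 0, 0.04, -1]]])

```text
clock: 2.85
tool_pos: [0.4578, -0.3346, 0.123]
orientation: [-0.002, -3.14, -0.002]
contact_force: [-0.6, 0.4, -0.8]
grip_width: 0.0922
grip_force: 0.0
```

move_arm(steps=[[[0, 0, 0, 0, 0, 0, -1], [0, 0, 0, 0, 0, 0, -1]]])

```text
clock: 3.02
tool_pos: [0.4577, -0.3332, 0.1248]
orientation: [0.001, -3.139, -0.003]
contact_force: [0.2, 0.5, 0.6]
grip_width: 0.0918
grip_force: 0.0
```

Run:
```python
from h import *
a=env.grab_frame('top');b=env.grab_frame('side');print(env.read_state()['tool_pos'])
m=np.zeros((330,800,3),np.uint8)
m[:,:398]=cv2.resize(a[180:290,360:493],(398,330),interpolation=3);m[:,402:]=cv2.resize(b[220:330,220:353],(398,330),interpolation=3)
cv2.imwrite('pics/m2.png',m)
```

```text
[ 0.45926516 -0.33416021  0.126957  ]
```

View pics/m2.png

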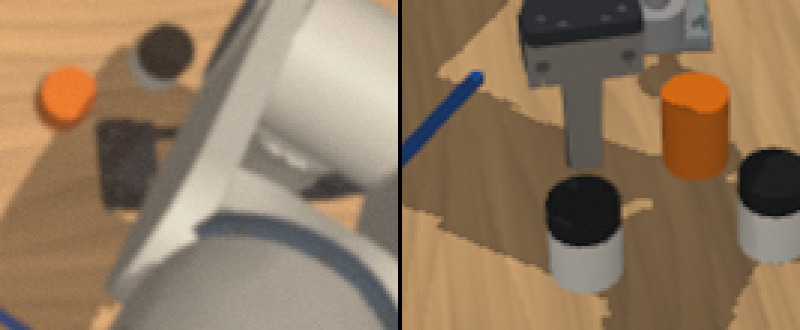

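move_arm(steps=[[[0, 0, 0, -0.002, -0.01, 0.04, -1], [0, 0, 0, 0, 0, 0.05, -1], [0, 0, 0, 0, 0, 0.05, -1], [0, 0, 0, 0, 0, 0.04, -1], [0, 0, 0, 0, 0, 0.018, -1]]])

```text
clock: 3.53
tool_pos: [0.4596, -0.3387, 0.0262]
orientation: [0.002, -3.142, -0.0]
contact_force: [-0.5, 0.7, -0.6]
grip_width: 0.0919
grip_force: 0.0
```

move_arm(steps=[[[0, 0, 0, 0, 0, 0, 1], [0, 0, 0, 0, 0, 0, 1], [0, 0, 0, 0, 0, 0, 1], [0, 0, 0, 0, 0, 0, 1], [0, 0, 0, 0, 0, 0, 1]]])

```text
clock: 3.95
tool_pos: [0.4603, -0.3397, 0.0279]
orientation: [-0.001, 3.14, -0.002]
contact_force: [-0.9, -0.2, 0.8]
grip_width: 0.0606
grip_force: 0.0
```

move_arm(steps=[[[0, 0, 0, 0, 0, 0, 1], [0, 0, 0, 0, 0, 0, 1], [0, 0, 0, 0, 0, 0, 1]]])

```text
clock: 4.2
tool_pos: [0.4599, -0.3394, 0.0272]
orientation: [-0.001, 3.141, -0.001]
contact_force: [-2.4, 1.1, 5.8]
grip_width: 0.0476
grip_force: 30.0
```

move_arm(steps=[[[0, 0, 0, 0, 0, -0.04, 1], [0, 0, 0, 0, 0, -0.07, 1], [0, 0, 0, 0, 0, -0.07, 1], [0, 0, 0, 0, 0, -0.07, 1], [0, 0, 0, 0, 0, -0.07, 1]]])

```text
clock: 4.62
tool_pos: [0.4591, -0.3387, 0.188]
orientation: [0.001, -3.141, -0.001]
contact_force: [0.0, 0.1, -1.6]
grip_width: 0.0472
grip_force: 30.0
```

move_arm(steps=[[[0, 0, 0, -0.01, 0.04, -0.03, 1], [0, 0, 0, -0.018, 0.066, 0, 1], [0, 0, 0, -0.018, 0.066, 0, 1], [0, 0, 0, -0.018, 0.066, 0, 1], [0, 0, 0, -0.018, 0.066, 0, 1]]])

```text
clock: 5.03
tool_pos: [0.5003, -0.1856, 0.2017]
orientation: [-0.0, -3.142, -0.0]
contact_force: [0.2, -0.3, -0.9]
grip_width: 0.0473
grip_force: 30.0
```

move_arm(steps=[[[0, 0, 0, -0.018, 0.066, 0, 1], [0, 0, 0, -0.018, 0.066, 0, 1], [0, 0, 0, -0.018, 0.066, 0, 1], [0, 0, 0, -0.018, 0.066, 0, 1], [0, 0, 0, -0.018, 0.066, 0, 1]]])

```text
clock: 5.45
tool_pos: [0.5453, -0.0204, 0.2015]
orientation: [0.001, -3.141, -0.0]
contact_force: [0.8, 0.5, -1.3]
grip_width: 0.0472
grip_force: 30.0
```

move_arm(steps=[[[0, 0, 0, -0.018, 0.066, 0, 1], [0, 0, 0, -0.018, 0.066, 0, 1], [0, 0, 0, -0.012, 0.038, 0, 1], [0, 0, 0, 0, 0, 0, 1], [0, 0, 0, 0, 0, 0, 1]]])

```text
clock: 5.87
tool_pos: [0.569, 0.0637, 0.2012]
orientation: [0.004, -3.141, 0.0]
contact_force: [-0.0, -0.5, -1.0]
grip_width: 0.0471
grip_force: 30.0
```

Run:
```python
from h import *
P=[];F=[]
for i in range(6):
    a=env.grab_frame('top' if i%2 else 'side');s=env.read_state();P.append(s['tool_pos']);F.append(s['contact_force'])
    cv2.imwrite(f"pics/o{i%2}.png",a)
print(np.mean(P,0),np.mean(F,0),np.std(F,0))
a=cv2.imread('pics/o1.png');b=cv2.imread('pics/o0.png')
m=np.zeros((400,800,3),np.uint8)
m[:,:398]=cv2.resize(a[150:270,210:330],(398,400),interpolation=3);m[:,402:]=cv2.resize(b[80:200,240:360],(398,400),interpolation=3)
cv2.imwrite('pics/m3.png',m)
```

```text
[0.56892314 0.0620824  0.20144953] [ 0.16034227 -0.22940297 -1.20652582] [0.4620589  0.27988691 0.43447462]
```

View pics/m3.png

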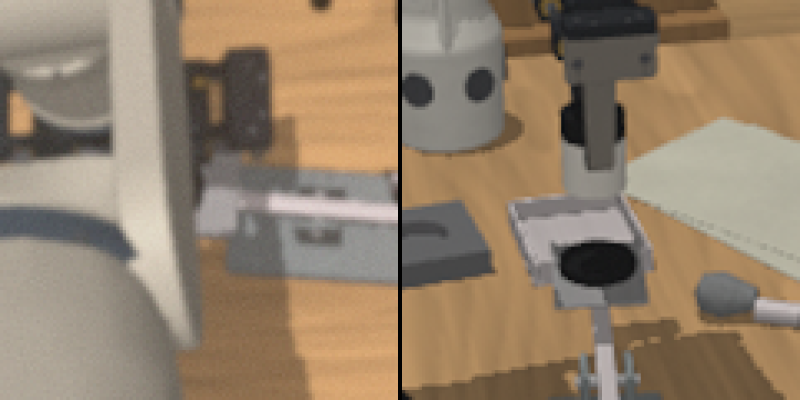

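The side view shows the held jar at about (298,135), above the ring centre at about (299,159). I check the ring's lateral position against the jar.

Run:
```python
from h import *
b=cv2.imread('pics/o0.png'); v=cv2.cvtColor(b,cv2.COLOR_BGR2HSV)[...,2].astype(int)
print('ring rows');[print(r,v[r,284:316]) for r in (157,160,163)]
print('jar rows');[print(r,v[r,284:312]) for r in (128,)]
print('ring col',v[145:178,299])
for X in((.569,.062,.174),(.569,.062,.19),(.570,.0625,.108),(.573,.0625,.108),(.570,.0675,.108),(.570,.0625,.112)): print(X,proj('side',X).round(2),proj('top',X).round(2))
```

```text
ring rows
157 [176 154 117  77  21  20  25  29  31  30  28  28  25  22  23  23  23  23
  22  23  25  23  22  22  22  19  56  89 109 121 117 141]
160 [125 132 123  76  20  28  31  31  32  28  23  24  24  24  25  23  23  22
  22  23  23  22  24  23  23  18  57  86 101 121 124 117]
163 [122 131 140 129 103  65  14  20  23  23  24  25  27  26  24  25  24  23
  24  22  23  19  19  29  57  82  93  89  90 137 175 170]
jar rows
128 [176 175 177 167 142 137 143 145 147 150 134  84  70  89  86  86  86  86
  85  93 117 132 122 144 178 178 180 183]
ring col [175 175 175 175 177 180 148  72  19  23  23  23  23  22  23  23  21  26
  25  21  28  96 135 141 140 140 123 111 120 119 119 119 118]
(0.569, 0.062, 0.174) [298.08 135.92] [255.51 199.87]
(0.569, 0.062, 0.19) [297.89 129.98] [254.49 198.21]
(0.57, 0.0625, 0.108) [299.21 159.41] [259.18 205.82]
(0.573, 0.0625, 0.108) [300.37 159.28] [259.16 204.66]
(0.57, 0.0675, 0.108) [298.87 158.51] [257.18 205.93]
(0.57, 0.0625, 0.112) [299.17 158.01] [258.96 205.46]
```

move_arm(steps=[[[0, 0, 0, 0, 0, 0.04, 1], [0, 0, 0, 0, 0, 0.04, 1], [0, 0, 0, 0, 0, 0.02, 1], [0, 0, 0, 0, 0, 0, 1]]])

```text
clock: 6.5
tool_pos: [0.5677, 0.0622, 0.1495]
orientation: [-0.0, -3.138, 0.001]
contact_force: [-0.9, -0.6, -1.1]
grip_width: 0.0475
grip_force: 30.0
```

move_arm(steps=[[[0, 0, 0, 0, 0, 0.006, 1], [0, 0, 0, 0, 0, 0.006, 1], [0, 0, 0, 0, 0, 0.004, 1], [0, 0, 0, 0, 0, 0.004, 1], [0, 0, 0, 0, 0, 0, 1]]])

```text
clock: 6.92
tool_pos: [0.5694, 0.063, 0.1417]
orientation: [-0.001, 3.141, 0.0]
contact_force: [0.1, 0.8, -0.0]
grip_width: 0.0473
grip_force: 30.0
```

move_arm(steps=[[[0, 0, 0, 0, 0, 0.003, 1], [0, 0, 0, 0, 0, 0.003, 1], [0, 0, 0, 0, 0, 0.003, 1], [0, 0, 0, 0, 0, 0, 1]]])

```text
clock: 7.25
tool_pos: [0.5692, 0.0629, 0.1369]
orientation: [0.001, -3.141, 0.0]
contact_force: [-0.7, -0.4, -1.4]
grip_width: 0.0468
grip_force: 30.0
```

move_arm(steps=[[[0, 0, 0, 0, 0, 0.003, 1], [0, 0, 0, 0, 0, 0.003, 1], [0, 0, 0, 0, 0, 0, 1], [0, 0, 0, 0, 0, 0, 1]]])

```text
clock: 7.58
tool_pos: [0.5694, 0.063, 0.1341]
orientation: [-0.001, 3.142, 0.0]
contact_force: [-0.0, -0.3, -2.3]
grip_width: 0.0468
grip_force: 30.0
```

move_arm(steps=[[[0, 0, 0, 0, 0, 0.003, 1], [0, 0, 0, 0, 0, 0.003, 1], [0, 0, 0, 0, 0, 0, 1], [0, 0, 0, 0, 0, 0, 1]]])

```text
clock: 7.92
tool_pos: [0.5694, 0.063, 0.1311]
orientation: [-0.001, 3.142, 0.0]
contact_force: [-0.5, 1.1, 0.3]
grip_width: 0.0475
grip_force: 30.0
```

```bash
cat >> h.py <<'E'
def look(nm,r=(100,200,240,360),k=4):
    P=[];F=[]
    for i in range(k):
        b=env.grab_frame('side');s=env.read_state();P.append(s['tool_pos']);F.append(s['contact_force'])
    print(s['clock'],np.mean(P,0).round(4),np.mean(F,0).round(2)); cv2.imwrite(f'pics/{nm}_full.png',b)
    cv2.imwrite(f'pics/{nm}.png',cv2.resize(b[r[0]:r[1],r[2]:r[3]],None,fx=5,fy=5,interpolation=3))
E
python3 -c "
from h import *
look('d1')"
```

```text
8.1167 [0.5694 0.063  0.1312] [-0.21  0.53  0.6 ]
```

View pics/d1.png

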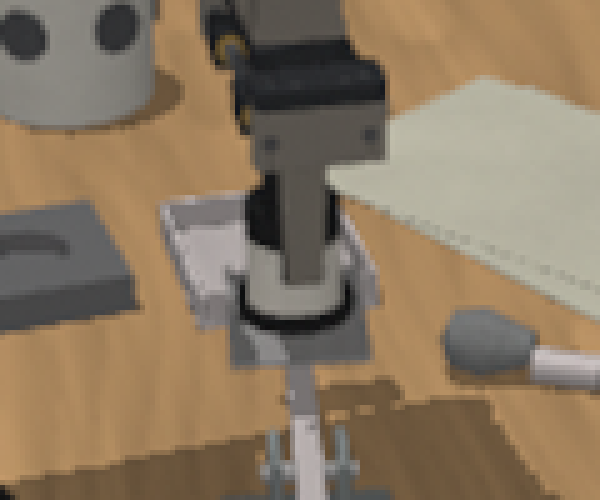

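The image shows the jar at or in the ring (contact +1.8 N, pan still up). I work out from the ring's front lower edge whether it is on the rim or on the floor.

Run:
```python
from h import *
from scipy.optimize import brentq
for f in('side0','d1_full'):
    v=cv2.cvtColor(cv2.imread(f'pics/{f}.png'),cv2.COLOR_BGR2HSV)[...,2].astype(int)
    print(f,v[155:182,297],v[155:182,300]); 
print('zp', [ (y,r,round(brentq(lambda z:proj('side',(.569,y-.030,z))[1]-r,0.05,.15),4)) for y in(.0605,.0625,.0645) for r in(165,165.5,166)])
print('rim back z',[ (y,round(brentq(lambda z:proj('side',(.569,y+.030,z))[1]-152,0.05,.15),4)) for y in(.0605,.0625,.0645)])
for z in(.104,.112): print(z,proj('side',(.569,.063-.024,z)))
```

```text
side0 [ 26  30  28  30  30  30  30  29  23  20  26 108 140 136 137 136 119 116
 129 124 129 134 139 161 174 169 165] [ 29  31  30  30  31  31  29  29  24  20  33 108 138 135 135 138 122 109
 119 118 118 118 114 156 184 182 181]
d1_full [ 58  78 125 147 145 145 147 135  88  17  21  37  74  90  87 107 124 110
 116 128 123 130 137 144 131 109 137] [ 85  91 126 146 145 145 147 129  77  18  21  44  78  90  88  89  87  95
 112 119 119 118 118 119 119 119 118]
zp [(0.0605, 165, 0.1089), (0.0605, 165.5, 0.1075), (0.0605, 166, 0.1061), (0.0625, 165, 0.1078), (0.0625, 165.5, 0.1064), (0.0625, 166, 0.105), (0.0645, 165, 0.1068), (0.0645, 165.5, 0.1054), (0.0645, 166, 0.1039)]
rim back z [(0.0605, 0.1153), (0.0625, 0.1143), (0.0645, 0.1133)]
0.104 [300.51250269 165.13805339]
0.112 [300.42523019 162.32970739]
```

The jar's underside is at about 0.104 m. That is plate plus floor height and well below the rim at about 0.114 m, and the rim hides the jar's foot, so it is down in the bore. I release it.

move_arm(steps=[[[0, 0, 0, 0, 0, 0, 0.5], [0, 0, 0, 0, 0, 0, -0.3], [0, 0, 0, 0, 0, 0, -0.6], [0, 0, 0, 0, 0, 0, -1], [0, 0, 0, 0, 0, 0, -1]]])

```text
clock: 8.53
tool_pos: [0.5693, 0.0629, 0.1311]
orientation: [0.001, -3.141, 0.0]
contact_force: [0.2, -0.4, -0.3]
grip_width: 0.0717
grip_force: 0.0
```

move_arm(steps=[[[0, 0, 0, 0, 0, 0, -1], [0, 0, 0, 0, 0, 0, -1], [0, 0, 0, 0, 0, 0, -1], [0, 0, 0, 0, 0, 0, -1], [0, 0, 0, 0, 0, 0, -1]]])

```text
clock: 8.95
tool_pos: [0.5693, 0.0629, 0.1311]
orientation: [0.001, -3.142, 0.0]
contact_force: [-0.2, 0.4, -0.5]
grip_width: 0.0915
grip_force: 0.0
```

move_arm(steps=[[[0, 0, 0, 0, 0, 0, -1], [0, 0, 0, 0, 0, 0, -1], [0, 0, 0, 0, 0, 0, -1], [0, 0, 0, 0, 0, 0, -1], [0, 0, 0, 0, 0, 0, -1]]])

```text
clock: 9.37
tool_pos: [0.5694, 0.0629, 0.1311]
orientation: [-0.001, 3.142, 0.0]
contact_force: [0.5, 0.1, 0.4]
grip_width: 0.092
grip_force: 0.0
```

```bash
python3 -c "
from h import *
look('d2')"
```

```text
9.5667 [0.5693 0.0629 0.1311] [ 0.47 -0.01  0.16]
```

View pics/d2.png

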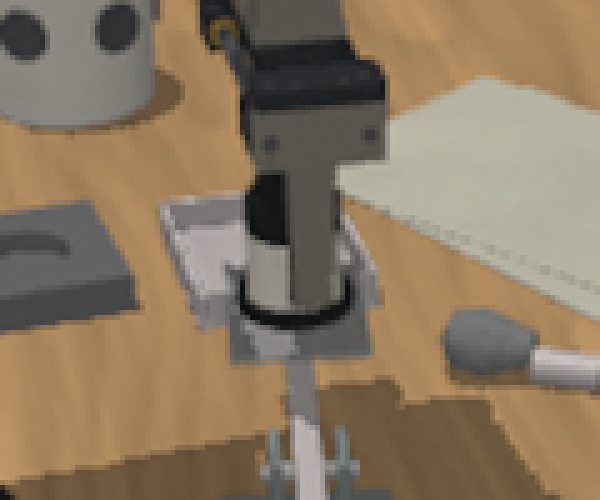

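The pan stays up with the released jar in the ring, so this jar is the nearly used-up one and goes to the tray. I re-grip it and ease it out.

move_arm(steps=[[[0, 0, 0, 0, 0, 0, 1], [0, 0, 0, 0, 0, 0, 1], [0, 0, 0, 0, 0, 0, 1], [0, 0, 0, 0, 0, 0, 1], [0, 0, 0, 0, 0, 0, 1]]])

```text
clock: 9.98
tool_pos: [0.5693, 0.0629, 0.1311]
orientation: [0.001, -3.142, 0.0]
contact_force: [0.2, 0.8, 0.4]
grip_width: 0.0608
grip_force: 0.0
```

move_arm(steps=[[[0, 0, 0, 0, 0, 0, 1], [0, 0, 0, 0, 0, 0, 1], [0, 0, 0, 0, 0, 0, 1], [0, 0, 0, 0, 0, 0, 1]]])

```text
clock: 10.32
tool_pos: [0.5693, 0.063, 0.1312]
orientation: [0.001, -3.142, -0.0]
contact_force: [-0.6, 0.6, 0.8]
grip_width: 0.0472
grip_force: 30.0
```

move_arm(steps=[[[0, 0, 0, 0, 0, -0.002, 1], [0, 0, 0, 0, 0, -0.003, 1], [0, 0, 0, 0, 0, -0.004, 1], [0, 0, 0, 0, 0, -0.004, 1], [0, 0, 0, 0, 0, -0.004, 1]]])

```text
clock: 10.73
tool_pos: [0.5694, 0.0629, 0.1399]
orientation: [-0.001, 3.142, 0.0]
contact_force: [-0.2, 0.0, -1.6]
grip_width: 0.0471
grip_force: 30.0
```

move_arm(steps=[[[0, 0, 0, 0, 0, -0.004, 1], [0, 0, 0, 0, 0, -0.004, 1], [0, 0, 0, 0, 0, -0.006, 1], [0, 0, 0, 0, 0, -0.015, 1], [0, 0, 0, 0, 0, -0.02, 1]]])

```text
clock: 11.15
tool_pos: [0.5689, 0.0629, 0.1643]
orientation: [0.001, -3.14, 0.0]
contact_force: [0.4, 0.2, -1.4]
grip_width: 0.0472
grip_force: 30.0
```

move_arm(steps=[[[0, 0, 0, -0.005, 0.05, -0.01, 1], [0, 0, 0, -0.007, 0.07, 0, 1], [0, 0, 0, -0.007, 0.07, 0, 1], [0, 0, 0, -0.007, 0.07, 0, 1], [0, 0, 0, -0.007, 0.07, 0, 1]]])

```text
clock: 11.57
tool_pos: [0.5861, 0.2296, 0.1704]
orientation: [-0.0, 3.14, 0.001]
contact_force: [1.1, 0.0, -0.9]
grip_width: 0.047
grip_force: 30.0
```

move_arm(steps=[[[0, 0, 0, -0.007, 0.07, 0, 1], [0, 0, 0, -0.007, 0.06, 0, 1], [0, 0, 0, 0, 0.025, 0.02, 1], [0, 0, 0, 0, 0, 0.05, 1], [0, 0, 0, 0, 0, 0.05, 1]]])

```text
clock: 11.98
tool_pos: [0.5934, 0.3067, 0.1097]
orientation: [-0.004, 3.139, 0.002]
contact_force: [-0.4, -0.6, -0.8]
grip_width: 0.0473
grip_force: 30.0
```

```bash
python3 -c "
from h import *
look('d3',(90,210,240,360),2)"
```

```text
12.0833 [0.59   0.3042 0.1045] [-1.05 -0.17 -3.31]
```

View pics/d3.png

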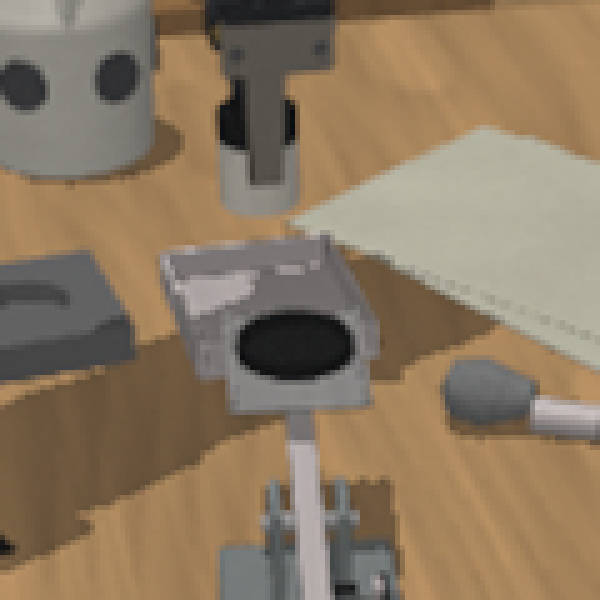

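move_arm(steps=[[[0, 0, 0, 0, 0, 0.05, 1], [0, 0, 0, 0, 0, 0.05, 1], [0, 0, 0, 0, 0, 0.03, 1], [0, 0, 0, 0, 0, 0.006, 1], [0, 0, 0, 0, 0, 0, 1]]])

```text
clock: 12.5
tool_pos: [0.5927, 0.3048, 0.0414]
orientation: [0.0, -3.141, 0.001]
contact_force: [0.1, -0.7, -1.0]
grip_width: 0.0474
grip_force: 30.0
```

move_arm(steps=[[[0, 0, 0, 0, 0, 0.004, 1], [0, 0, 0, 0, 0, 0.004, 1], [0, 0, 0, 0, 0, 0.003, 1], [0, 0, 0, 0, 0, 0.003, 1], [0, 0, 0, 0, 0, 0, 1]]])

```text
clock: 12.92
tool_pos: [0.5928, 0.3055, 0.0344]
orientation: [-0.001, 3.141, 0.0]
contact_force: [0.2, -0.3, -1.6]
grip_width: 0.0472
grip_force: 30.0
```

move_arm(steps=[[[0, 0, 0, 0, 0, 0.002, 1], [0, 0, 0, 0, 0, 0.002, 1], [0, 0, 0, 0, 0, 0, 1]]])

```text
clock: 13.17
tool_pos: [0.5926, 0.3054, 0.032]
orientation: [0.001, -3.141, 0.0]
contact_force: [-0.5, -0.8, -1.0]
grip_width: 0.0474
grip_force: 30.0
```

move_arm(steps=[[[0, 0, 0, 0, 0, 0.001, 1], [0, 0, 0, 0, 0, 0.001, 1], [0, 0, 0, 0, 0, 0, 1]]])

```text
clock: 13.42
tool_pos: [0.5927, 0.3054, 0.031]
orientation: [0.001, -3.141, 0.0]
contact_force: [-0.5, 0.2, -1.2]
grip_width: 0.0477
grip_force: 30.0
```

move_arm(steps=[[[0, 0, 0, 0, 0, 0.001, 1], [0, 0, 0, 0, 0, 0.001, 1], [0, 0, 0, 0, 0, 0, 1]]])

```text
clock: 13.67
tool_pos: [0.5927, 0.3054, 0.03]
orientation: [0.001, -3.141, 0.0]
contact_force: [0.1, 0.0, -0.5]
grip_width: 0.0469
grip_force: 30.0
```

move_arm(steps=[[[0, 0, 0, 0, 0, 0.001, 1], [0, 0, 0, 0, 0, 0, 1]]])

```text
clock: 13.83
tool_pos: [0.5927, 0.3054, 0.0295]
orientation: [0.001, -3.141, 0.0]
contact_force: [-0.1, -0.3, -1.4]
grip_width: 0.0473
grip_force: 30.0
```

move_arm(steps=[[[0, 0, 0, 0, 0, 0.001, 1], [0, 0, 0, 0, 0, 0, 1]]])

```text
clock: 14.0
tool_pos: [0.5927, 0.3054, 0.029]
orientation: [0.001, -3.141, 0.0]
contact_force: [-0.6, -1.5, -0.6]
grip_width: 0.0475
grip_force: 30.0
```

move_arm(steps=[[[0, 0, 0, 0, 0, 0, 1]]])

```text
clock: 14.08
tool_pos: [0.5927, 0.3054, 0.0291]
orientation: [0.001, -3.142, -0.0]
contact_force: [0.5, -0.6, -1.6]
grip_width: 0.0474
grip_force: 30.0
```

move_arm(steps=[[[0, 0, 0, 0, 0, 0.001, 1], [0, 0, 0, 0, 0, 0.001, 1], [0, 0, 0, 0, 0, 0, 1]]])

```text
clock: 14.33
tool_pos: [0.5928, 0.3055, 0.0284]
orientation: [-0.001, 3.141, 0.0]
contact_force: [-0.8, -0.8, 1.6]
grip_width: 0.0473
grip_force: 30.0
```

move_arm(steps=[[[0, 0, 0, 0, 0, 0.001, 1], [0, 0, 0, 0, 0, 0, 1]]])

```text
clock: 14.5
tool_pos: [0.5928, 0.3055, 0.0283]
orientation: [-0.001, 3.141, 0.0]
contact_force: [-1.9, -1.6, 6.5]
grip_width: 0.047
grip_force: 30.0
```

```bash
python3 -c "
from h import *
look('d4',(90,210,240,360),6)"
```

```text
14.8 [0.5928 0.3055 0.0283] [-2.05 -1.2   6.24]
```

Contact at 0.028, jar standing on the tray floor. I release it, lift and go to the other jar.

move_arm(steps=[[[0, 0, 0, 0, 0, -0.001, 0.5], [0, 0, 0, 0, 0, 0, -0.3], [0, 0, 0, 0, 0, 0, -0.6], [0, 0, 0, 0, 0, 0, -1], [0, 0, 0, 0, 0, 0, -1]]])

```text
clock: 15.22
tool_pos: [0.5927, 0.3054, 0.028]
orientation: [0.001, -3.142, 0.0]
contact_force: [-0.8, -0.0, 1.3]
grip_width: 0.0719
grip_force: 0.0
```

move_arm(steps=[[[0, 0, 0, 0, 0, 0, -1], [0, 0, 0, 0, 0, -0.02, -1], [0, 0, 0, 0, 0, -0.05, -1], [0, 0, 0, 0, 0, -0.07, -1], [0, 0, 0, 0, 0, -0.07, -1]]])

```text
clock: 15.63
tool_pos: [0.592, 0.3051, 0.1342]
orientation: [0.001, -3.14, 0.001]
contact_force: [0.7, -0.7, -0.7]
grip_width: 0.0918
grip_force: 0.0
```

move_arm(steps=[[[0, 0, 0, 0, -0.03, -0.06, -1], [0, 0, 0, 0, -0.06, -0.03, -1], [0, 0, 0, 0, -0.07, 0, -1], [0, 0, 0, 0, -0.07, 0, -1], [0, 0, 0, 0, -0.07, 0, -1]]])

```text
clock: 16.05
tool_pos: [0.5928, 0.1543, 0.1796]
orientation: [-0.002, 3.14, 0.001]
contact_force: [0.5, -0.7, -0.5]
grip_width: 0.0918
grip_force: 0.0
```

move_arm(steps=[[[0, 0, 0, 0, -0.07, 0, -1], [0, 0, 0, 0, -0.07, 0, -1], [0, 0, 0, 0, -0.07, 0, -1], [0, 0, 0, 0, -0.07, 0, -1], [0, 0, 0, 0, -0.07, 0, -1]]])

```text
clock: 16.47
tool_pos: [0.5927, -0.0212, 0.1791]
orientation: [-0.001, 3.141, -0.0]
contact_force: [0.4, -0.9, -0.5]
grip_width: 0.0918
grip_force: 0.0
```

move_arm(steps=[[[0, 0, 0, 0, -0.07, 0, -1], [0, 0, 0, 0, -0.07, 0, -1], [0, 0, 0, 0, -0.07, 0, -1], [0, 0, 0, 0, -0.07, 0, -1], [0, 0, 0, 0, -0.07, 0, -1]]])

```text
clock: 16.88
tool_pos: [0.5928, -0.1963, 0.1791]
orientation: [-0.001, 3.141, -0.0]
contact_force: [-0.1, 0.2, 0.4]
grip_width: 0.092
grip_force: 0.0
```

move_arm(steps=[[[0, 0, 0, 0.004, -0.07, 0, -1], [0, 0, 0, 0.004, -0.07, 0, -1], [0, 0, 0, 0.004, -0.06, 0, -1], [0, 0, 0, 0.004, -0.05, 0, -1], [0, 0, 0, 0, 0, 0, -1]]])

```text
clock: 17.3
tool_pos: [0.5845, -0.3241, 0.1789]
orientation: [0.004, 3.141, -0.003]
contact_force: [0.5, 0.2, -0.9]
grip_width: 0.0919
grip_force: 0.0
```

move_arm(steps=[[[0, 0, 0, 0, 0, 0, -1], [0, 0, 0, 0, 0, 0, -1], [0, 0, 0, 0, 0, 0, -1]]])

```text
clock: 17.55
tool_pos: [0.5852, -0.3184, 0.1784]
orientation: [0.002, -3.142, -0.001]
contact_force: [0.5, 0.4, 0.2]
grip_width: 0.0915
grip_force: 0.0
```

move_arm(steps=[[[0, 0, 0, 0, -0.02, 0.01, -1], [0, 0, 0, 0, -0.02, 0.04, -1], [0, 0, 0, 0, 0, 0.05, -1], [0, 0, 0, 0, 0, 0.05, -1], [0, 0, 0, 0, 0, 0.05, -1]]])

```text
clock: 17.97
tool_pos: [0.5853, -0.3394, 0.0771]
orientation: [-0.002, 3.141, -0.001]
contact_force: [0.8, 0.3, -0.9]
grip_width: 0.092
grip_force: 0.0
```

move_arm(steps=[[[0, 0, 0, 0, 0, 0.05, -1], [0, 0, 0, 0, 0, 0.04, -1], [0, 0, 0, 0, 0, 0.012, -1], [0, 0, 0, 0, 0, 0, 1], [0, 0, 0, 0, 0, 0, 1]]])

```text
clock: 18.38
tool_pos: [0.5855, -0.3395, 0.0276]
orientation: [-0.002, 3.141, -0.0]
contact_force: [-0.0, 0.2, 0.9]
grip_width: 0.0808
grip_force: 0.0
```

move_arm(steps=[[[0, 0, 0, 0, 0, 0, 1], [0, 0, 0, 0, 0, 0, 1], [0, 0, 0, 0, 0, 0, 1], [0, 0, 0, 0, 0, 0, 1], [0, 0, 0, 0, 0, 0, 1]]])

```text
clock: 18.8
tool_pos: [0.5855, -0.34, 0.0279]
orientation: [-0.001, 3.14, -0.001]
contact_force: [-0.7, 0.5, 6.1]
grip_width: 0.0475
grip_force: 29.2
```

move_arm(steps=[[[0, 0, 0, 0, 0, 0, 1], [0, 0, 0, 0, 0, 0, 1]]])

```text
clock: 18.97
tool_pos: [0.5855, -0.34, 0.0279]
orientation: [-0.001, 3.141, -0.001]
contact_force: [-0.5, 0.1, 6.6]
grip_width: 0.0474
grip_force: 30.0
```

move_arm(steps=[[[0, 0, 0, 0, 0, -0.03, 1], [0, 0, 0, 0, 0, -0.07, 1], [0, 0, 0, 0, 0, -0.08, 1], [0, 0, 0, 0, 0, -0.08, 1], [0, 0, 0, 0, 0, -0.06, 1]]])

```text
clock: 19.38
tool_pos: [0.5854, -0.3396, 0.1911]
orientation: [-0.001, 3.14, -0.001]
contact_force: [0.0, 0.0, -1.6]
grip_width: 0.0475
grip_force: 30.0
```

move_arm(steps=[[[0, 0, 0, 0.011, 0.056, 0, 1], [0, 0, 0, 0.015, 0.07, 0, 1], [0, 0, 0, 0.015, 0.07, 0, 1], [0, 0, 0, 0.015, 0.07, 0, 1], [0, 0, 0, 0.015, 0.07, 0, 1]]])

```text
clock: 19.8
tool_pos: [0.5484, -0.17, 0.1877]
orientation: [0.0, -3.141, -0.0]
contact_force: [1.4, 0.4, -2.1]
grip_width: 0.0472
grip_force: 30.0
```

move_arm(steps=[[[0, 0, 0, 0.015, 0.07, 0, 1], [0, 0, 0, 0.015, 0.07, 0, 1], [0, 0, 0, 0.015, 0.07, 0, 1], [0, 0, 0, 0.015, 0.07, 0, 1], [0, 0, 0, 0.015, 0.07, 0, 1]]])

```text
clock: 20.22
tool_pos: [0.5108, 0.005, 0.1877]
orientation: [0.001, -3.141, -0.0]
contact_force: [0.5, 0.5, -1.7]
grip_width: 0.0474
grip_force: 30.0
```

move_arm(steps=[[[0, 0, 0, 0.015, 0.07, 0, 1], [0, 0, 0, 0.015, 0.07, 0, 1], [0, 0, 0, 0.015, 0.07, 0, 1], [0, 0, 0, 0.015, 0.07, 0, 1], [0, 0, 0, 0.015, 0.07, 0, 1]]])

```text
clock: 20.63
tool_pos: [0.4732, 0.1799, 0.1878]
orientation: [0.001, -3.142, -0.0]
contact_force: [0.3, 0.3, -2.3]
grip_width: 0.0472
grip_force: 30.0
```

move_arm(steps=[[[0, 0, 0, 0.015, 0.07, 0, 1], [0, 0, 0, 0.015, 0.07, 0, 1], [0, 0, 0, 0.015, 0.07, 0, 1], [0, 0, 0, 0.015, 0.07, 0, 1], [0, 0, 0, 0, 0, 0, 1]]])

```text
clock: 21.05
tool_pos: [0.4429, 0.3236, 0.1879]
orientation: [-0.006, 3.141, 0.004]
contact_force: [-0.6, -0.4, -2.2]
grip_width: 0.047
grip_force: 30.0
```

move_arm(steps=[[[0, 0, 0, 0, 0, 0.03, 1], [0, 0, 0, 0, 0, 0.05, 1], [0, 0, 0, 0, 0, 0.05, 1], [0, 0, 0, 0, 0, 0.03, 1], [0, 0, 0, 0, 0, 0, 1]]])

```text
clock: 21.47
tool_pos: [0.4421, 0.3166, 0.1045]
orientation: [0.001, -3.137, 0.005]
contact_force: [-1.0, -0.7, -1.8]
grip_width: 0.0473
grip_force: 30.0
```

Run:
```python
from h import *
look('d5',(95,195,215,335),5)
s=cv2.imread('pics/d5_full.png'); t=env.grab_frame('top'); cv2.imwrite('pics/top5.png',t)
s0=cv2.imread('pics/side0.png'); v=cv2.cvtColor(s0,cv2.COLOR_BGR2HSV)[...,2].astype(int)
for r in (148,150,152,154,156): print(r,v[r,228:264])
X=np.array([.4444,.3178,0])
for w in (0,np.pi/2,np.pi,-np.pi/2): print(proj('side',X+[.028*np.cos(w),.028*np.sin(w),.024]).round(1))
print(proj('side',X+[0,0,.024]))
```

```text
21.7167 [0.4443 0.3182 0.1078] [ 0.05  0.05 -1.49]
148 [ 98  99  98  98  98  99  99  97  88  76  68  65  67  68  70  70  71  72
  71  72  72  72  70  69  74  87  98  98  99  99  99  99  98  99 117 156]
150 [ 98  98  99  98  99  99  96  79  59  61  64  65  66  76  87  86  86  86
  86  86  86  87  86  79  70  77  95  99  98  98  99  99  99  99  98 102]
152 [ 98  98  98  99  98  99  98  89  75  80  91 101  99 100  99  99  99  99
  98  99  99  99  99  99  99  99  98  98  99  98  98  99  99  98  99  99]
154 [100  99  98  98  98  99  99  98  99  99  99  99  98 100  99  99  98  99
  99  98  99  99  98  98  99  99  99  98  98  99  99 100  99 100 100 100]
156 [ 90 100  98  99  98  99  99  98  99  98  98  98  98  98  99  99  98  99
  99  99 100  99 100  99  99  94  92  92  90  86  85  81  77  75  71  68]
[253.7 148.8]
[243.7 145.7]
[235.1 150.7]
[245.2 153.9]
[244.42720771 149.73332776]
```

View pics/d5.png

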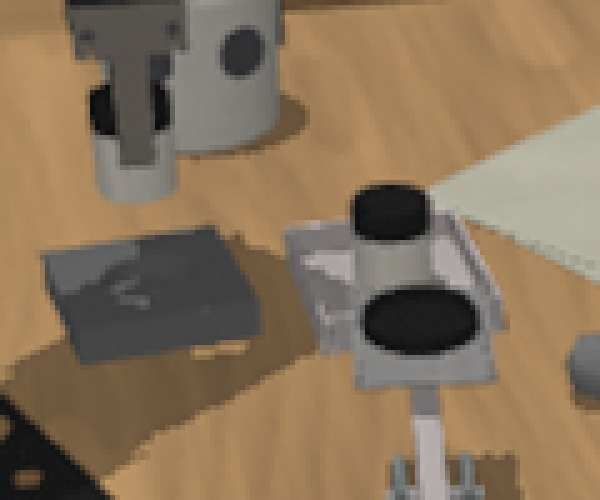

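Empty jar stands upright in the tray; the held jar is above the kit block, and the well edges match the fit. I lower it.

move_arm(steps=[[[0, 0, 0, 0, 0, 0.04, 1], [0, 0, 0, 0, 0, 0.04, 1], [0, 0, 0, 0, 0, 0.016, 1], [0, 0, 0, 0, 0, 0, 1], [0, 0, 0, 0, 0, 0, 1]]])

```text
clock: 22.18
tool_pos: [0.4444, 0.3184, 0.0596]
orientation: [0.001, -3.142, 0.0]
contact_force: [-0.1, -0.2, -1.7]
grip_width: 0.0473
grip_force: 30.0
```

move_arm(steps=[[[0, 0, 0, 0, 0, 0.003, 1], [0, 0, 0, 0, 0, 0.003, 1], [0, 0, 0, 0, 0, 0.003, 1], [0, 0, 0, 0, 0, 0, 1]]])

```text
clock: 22.52
tool_pos: [0.4443, 0.3185, 0.0549]
orientation: [-0.001, 3.141, 0.0]
contact_force: [-1.0, 0.0, -2.8]
grip_width: 0.0472
grip_force: 30.0
```

move_arm(steps=[[[0, 0, 0, 0, 0, 0.002, 1], [0, 0, 0, 0, 0, 0.002, 1], [0, 0, 0, 0, 0, 0, 1]]])

```text
clock: 22.77
tool_pos: [0.4441, 0.3183, 0.0525]
orientation: [0.001, -3.141, 0.0]
contact_force: [-0.1, -0.6, -2.7]
grip_width: 0.0474
grip_force: 30.0
```

move_arm(steps=[[[0, 0, 0, 0, 0, 0.002, 1], [0, 0, 0, 0, 0, 0.001, 1], [0, 0, 0, 0, 0, 0, 1]]])

```text
clock: 23.02
tool_pos: [0.4441, 0.3183, 0.051]
orientation: [0.001, -3.141, 0.0]
contact_force: [-0.2, 0.0, -1.2]
grip_width: 0.0476
grip_force: 30.0
```

move_arm(steps=[[[0, 0, 0, 0, 0, 0.001, 1], [0, 0, 0, 0, 0, 0.001, 1], [0, 0, 0, 0, 0, 0, 1]]])

```text
clock: 23.27
tool_pos: [0.4442, 0.3184, 0.05]
orientation: [0.001, -3.141, 0.0]
contact_force: [0.0, 0.6, -1.8]
grip_width: 0.0476
grip_force: 30.0
```

move_arm(steps=[[[0, 0, 0, 0, 0, 0.001, 1], [0, 0, 0, 0, 0, 0.001, 1], [0, 0, 0, 0, 0, 0, 1]]])

```text
clock: 23.52
tool_pos: [0.4441, 0.3183, 0.049]
orientation: [0.001, -3.141, 0.0]
contact_force: [0.6, -0.3, -1.6]
grip_width: 0.0474
grip_force: 30.0
```

move_arm(steps=[[[0, 0, 0, 0, 0, 0.003, 1], [0, 0, 0, 0, 0, 0.003, 1], [0, 0, 0, 0, 0, 0.003, 1], [0, 0, 0, 0, 0, 0.003, 1], [0, 0, 0, 0, 0, 0, 1]]])

```text
clock: 23.93
tool_pos: [0.444, 0.3182, 0.0428]
orientation: [0.001, -3.141, 0.001]
contact_force: [-0.2, 0.3, -1.5]
grip_width: 0.0472
grip_force: 30.0
```

move_arm(steps=[[[0, 0, 0, 0, 0, 0.002, 1], [0, 0, 0, 0, 0, 0.002, 1], [0, 0, 0, 0, 0, 0, 1]]])

```text
clock: 24.18
tool_pos: [0.4441, 0.3183, 0.041]
orientation: [0.001, -3.141, 0.0]
contact_force: [-0.6, 0.4, -2.1]
grip_width: 0.0472
grip_force: 30.0
```

move_arm(steps=[[[0, 0, 0, 0, 0, 0.002, 1], [0, 0, 0, 0, 0, 0.001, 1], [0, 0, 0, 0, 0, 0, 1]]])

```text
clock: 24.43
tool_pos: [0.4441, 0.3183, 0.0395]
orientation: [0.001, -3.141, 0.0]
contact_force: [-1.1, 0.2, -2.0]
grip_width: 0.0472
grip_force: 30.0
```

move_arm(steps=[[[0, 0, 0, 0, 0, 0.001, 1], [0, 0, 0, 0, 0, 0, 1]]])

```text
clock: 24.6
tool_pos: [0.4442, 0.3184, 0.0391]
orientation: [0.001, -3.142, 0.0]
contact_force: [0.4, -0.3, -1.9]
grip_width: 0.0477
grip_force: 30.0
```

move_arm(steps=[[[0, 0, 0, 0, 0, 0.001, 1], [0, 0, 0, 0, 0, 0, 1]]])

```text
clock: 24.77
tool_pos: [0.4442, 0.3183, 0.0386]
orientation: [0.001, -3.142, 0.0]
contact_force: [0.6, 1.0, -3.4]
grip_width: 0.0471
grip_force: 30.0
```

move_arm(steps=[[[0, 0, 0, 0, 0, 0.001, 1], [0, 0, 0, 0, 0, 0, 1]]])

```text
clock: 24.93
tool_pos: [0.4442, 0.3183, 0.0381]
orientation: [0.001, -3.142, 0.0]
contact_force: [0.8, -0.0, -2.0]
grip_width: 0.0475
grip_force: 30.0
```

move_arm(steps=[[[0, 0, 0, 0, 0, 0.001, 1], [0, 0, 0, 0, 0, 0, 1]]])

```text
clock: 25.1
tool_pos: [0.4442, 0.3184, 0.0379]
orientation: [0.001, -3.142, 0.0]
contact_force: [-0.6, -0.5, 2.4]
grip_width: 0.0473
grip_force: 30.0
```

Contact exactly at the well-floor height. I release it and retreat upward.

move_arm(steps=[[[0, 0, 0, 0, 0, 0, 0.5], [0, 0, 0, 0, 0, 0, -0.3], [0, 0, 0, 0, 0, 0, -0.6], [0, 0, 0, 0, 0, 0, -1], [0, 0, 0, 0, 0, 0, -1]]])

```text
clock: 25.52
tool_pos: [0.4443, 0.3184, 0.0376]
orientation: [-0.001, 3.141, 0.0]
contact_force: [0.4, 0.5, 0.5]
grip_width: 0.0719
grip_force: 0.0
```

move_arm(steps=[[[0, 0, 0, 0, 0, 0, -1], [0, 0, 0, 0, 0, 0, -1], [0, 0, 0, 0, 0, -0.02, -1], [0, 0, 0, 0, 0, -0.05, -1], [0, 0, 0, 0, 0, -0.07, -1]]])

```text
clock: 25.93
tool_pos: [0.4426, 0.3172, 0.1068]
orientation: [0.001, -3.138, 0.005]
contact_force: [0.2, 0.0, 0.2]
grip_width: 0.0919
grip_force: 0.0
```

move_arm(steps=[[[0, 0, 0, 0, 0, -0.07, -1], [0, 0, 0, 0, 0, -0.07, -1], [0, 0, 0, 0, 0, -0.05, -1], [0, 0, 0, 0, 0, 0, -1], [0, 0, 0, 0, 0, 0, -1]]])

```text
clock: 26.35
tool_pos: [0.445, 0.3189, 0.2048]
orientation: [-0.001, 3.138, 0.004]
contact_force: [-0.4, 0.7, -1.1]
grip_width: 0.0914
grip_force: 0.0
```

```bash
python3 -c "
from h import *
look('d6',(95,195,215,335),2)"
```

```text
26.45 [0.4439 0.3181 0.2027] [ 0.51  0.35 -0.84]
```

View pics/d6.png

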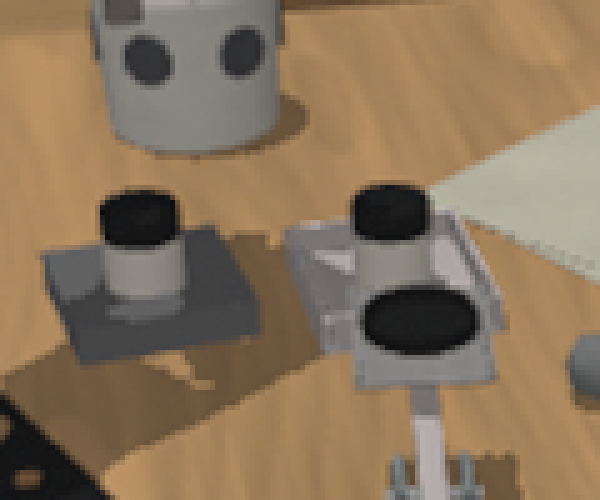

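The picture shows one jar seated upright in the well, one upright in the tray, and the empty pan up, so I hand the job in.

```bash
python3 -c "
from workcell import env
print(env.job_done())"
```

```text
the job is handed in; nothing more can be done
None
```

The job is handed in at about 26 s: the jar I weighed left the pan up (nearly used up) and now stands in the tray, the other (full) jar is seated in the kit well, and the pan is empty and back up; no verdict was returned.

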